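# Fit the antenna bushing and lock the stand's leg at its mark

## Robot

A 7-joint arm with a two-finger parallel gripper is mounted at the origin on the work surface. World frame = base frame: x ahead of the robot, y to its left, z up, the work surface at z = 0. Lengths are in m, angles in rad, forces in N, time in s.
With the tool pointing down it reaches from about 0.4 to 0.85 m from the base axis. Payload 10.4 kg.
Tool frame: the origin (TCP) lies on the centre line of the jaws, within the pads' length; the fingertips stand 14 mm ahead of it and the grasp point (between the pads) lies 5 mm behind it; z points along the fingers, y is the line along which they close (so a half turn about z gives the same grasp; the last joint's range is limited). The gripper opens to 87 mm and grips with 3 to 60 N. Pads are 19 mm wide; open, the fingers measure 117 mm over their backs; the gripper's body (75 mm by 190 mm) begins 51 mm behind the grasp point.
Start: joints at [-1.189, 0.332, -0.065, 1.46, 0.022, 1.35, -0.088], TCP at [0.246, 0.575, 0.237] pointing down, gripper open.
Joint ranges: [-2.6, 2.6], [-0.5, 2.12], [-1.47, 1.34], [0.16, 2.42], [-1.27, 4.41], [0.06, 2.06], [-2.6, 2.6]. Speed limits (rad/s): [2.22, 2.22, 2.79, 2.79, 3.14, 3.14, 3.14].

## Interface

Orientations are given as a unit quaternion [w, x, y, z].
In Python, from cell import telemetry, capture, robot gives the robot as it stands.
- The arm moves only by the shell command python3 -m crank 'ROWS'. ROWS is JSON, a list of rows, each a list of 3 entries, a list of its own where there are three numbers: the turn, a rotation vector about the tool's x, y, z each as a share of 180 degrees, from -1 to 1, then the shift along the tool's x, y, z each as a share of 0.75 m, from -1 to 1, then the opening, from -1 (shut) to 1 (fully open). In form: [[[ax, ay, az], [x, y, z], gripper], ...]. A call has 1 to 8 rows; each row is the pose to reach, as a shift and turn from the pose commanded when the call began, along the tool's axes at that moment, turning the shorter way round; what a row does not reach only later rows make up. A row lasts 1/8 s, in which the tool goes at most 62.5 mm and 10.7 degrees, less where a joint would pass 70% of its speed; a pose out of reach is approached as far as the arm can. A call with a number of a shift or a turn outside -1 to 1 is refused whole. A call with a gripper value outside its range is refused whole. The fingers move at their own pace and stop on an object; the grip force is fixed at half the most. Time passes only in rows, so rows that repeat a pose let the fingers close. It gives the time, the measured TCP pose, the force, the opening and the grip force at its end, in the units of the state.
- telemetry.observe(): the state, without advancing time (a new reading comes with each control period).
- capture(name): name is "scene" or "side" or "wrist"; returns a dict with "img" (400x640x3 uint8, blue, green, red), "range_z" (400x640 float32, m along the optical axis (not along the pixel's ray), 0 where there is no reading), "fx", "fy", "cx", "cy" (pixels), "rvec" (rotation vector, rad) and "tvec" (3), from world to camera coordinates, as OpenCV has them. Camera axes: x right, y down, z forward; pixel columns grow to the right and rows downward; lengths in m; the calibration is good to about 2 mm. A picture is of the moment at which its call begins.
- robot.sign_off(): hands the job in; it is judged then, once.
The state is a dict: "time_s": time; "joints": joint angles; "joint_vel": joint speeds; "tau": joint torques, N m; "position": TCP position; "orientation": TCP orientation; "contact_force": force on the tool from outside, world axes, zero at the start; "torque": the same for the moment, N m; "grip_width": finger opening in m; "grasp_force": force on a finger pad.
Only numpy, scipy, OpenCV 4.12 (cv2) and the standard library are available. Lean on these libraries where they do the work, as an engineer would, in place of code of your own. Each camera call takes 0.05 s, during which the arm holds its last target. There are 200 camera calls.

## Task

Get the antenna stand ready: set the flanged bushing that already stands stud-up into the round pocket of the stand's hub, shank down and flange flat on the hub, and let go of it (leave the upside-down spare alone). Then draw the spring-loaded sliding leg out, its lever still open, until its end face is level with the two tabs of the length mark, and squeeze the cam lever fully shut against the leg there without letting the leg slip. Finish while holding: keep the leg and the shut lever pinched in the gripper with the leg at the mark, so that a colleague can pin it; do not disturb the other things on the desk.

Things in the scene. Friction and masses are not known exactly. Their poses are not given: they have to be found in the camera images.
- bushing_mid (a point): the steel flanged bushing to fit, about 80 g, 53 mm tall, round about its z axis, standing stud up on the table; this point is on the axis half-way up; z points from shank to stud. From the foot up: shank 34 mm in diameter, 18 mm long; flange 48 mm in diameter, 5 mm thick; plain stud 22 mm in diameter, 30 mm long (the part to grip)
- bushing_foot (a point): the centre of the underside of the same bushing's shank, 26.5 mm below bushing_mid; z points from shank to stud
- spare_mid (a point): an identical spare bushing that stands upside down on the table (on its 22 mm stud, the 34 mm shank on top), to be left where it is; this point is on its axis half-way up, 26.5 mm above the table; this point's own z points up, from its stud to its shank
- pocket (a point): middle of the mouth of the pocket in the top of the hub (grey block 80 x 80 x 80 mm at one end of the fixed stand), 80 mm above the table. Pocket 38 mm in diameter, 20 mm deep: the seated bushing's flange lies on the hub, its foot 18 mm below this point. Axes of the stand: y runs along the leg towards the hub, z up, x to the lever's side
- leg_grip (a point): on the axis of the sliding leg, 50 mm above the table, midway between its two collars; axes as the pocket's (the leg draws out to -y, the lever is on the +x side). The leg is a square aluminium tube, 26 x 26 mm. Below it is the stand's base strip, 70 mm wide, its top 12 mm above the table
- collar (a point): middle of the inner side of the leg's outer collar, 28 mm to -y of leg_grip; axes as the pocket's. The two collars are grey plates on the leg, 68 mm wide across, 44 mm high, 6 mm thick, with a gap of 56 mm between them for the fingers; a finger in the gap that pushes this collar to -y draws the leg out
- squeeze (a point): middle of the squeeze when the lever is shut: 4 mm to +x of leg_grip. Leg and shut lever together are then 34 mm wide across, from 13 mm on the -x side to 21 mm on the +x side of the leg's axis
- leg_end (a point): the centre of the leg's outer end face (a black round rubber foot, 36 mm in diameter), 100 mm to -y of leg_grip; axes as the pocket's. This face is brought level with the mark
- mark (a point): the length mark: two upright steel tabs, 6 x 4 x 50 mm, 54 mm apart, one either side of the leg's path, clipped to the base strip, their tops 66 mm above the table; this point is midway between the tabs, at the height of the leg's axis (50 mm above the table); axes as the pocket's. The leg passes freely between the tabs
- lever_tip (a point): the outer face of the cam lever's free end. The lever is a black bar 46 mm long, 8 mm thick, 28 mm high (in z), between the collars on the leg's +x side; its upright hinge is 24 mm to +y and 17 mm to +x of leg_grip, and its free end points to -y
- lever (a joint): the lever's angle in rad: 0 is shut (flat along the leg), 0.5 is fully open (free end swung out to +x, reaching 43 mm from the leg's axis). It stays where it is left; shutting takes about 3 to 5 N at the free end
- leg (a joint): how far the leg is drawn out, in m: 0 is fully in, 0.10 fully out. An inner spring always pulls it in with 4 to 5 N, even with the lever shut, so it runs back if let go
- handheld: a black handheld radio standing on the table, 36 x 58 x 120 mm plus antenna (bystander); origin at the middle of its underside
- battery: a flat black battery pack, 55 x 85 x 22 mm (bystander); origin at the middle of its underside
- mug: a white mug, 80 mm in diameter, 95 mm high (bystander); origin at the middle of its underside
- screwdriver: a screwdriver lying on the table (bystander)
- mouse: a white computer mouse, 60 x 100 mm, 34 mm high (bystander); origin at the middle of its underside
- marker_pen: a grey marker pen lying on the table, 130 x 14 x 14 mm (bystander); origin at the middle of its underside
Mind the look-alikes: they are no part of the job. Leave any purple or turquoise look-alike of the part that bears bushing_mid alone.

How it is judged:
By the outcome, as a careful person would: the job done as asked, in the order asked, and still so for the second after the job is handed in, while the arm keeps its last pose, push and grip.
It also fails if it takes over 64 s, if anything falls off the work surface, if the arm or the gripper's body presses on something with over 40 N, if the wrist force passes 120 N, or if a joint passes its speed limit or range.

## Working session

There is one attempt and no reset: what is moved stays moved. The work goes in short steps, Python scripts to look and compute and a shell command to move; the robot and the scene stay as the last step left them, time stands still between calls to the robot, and variables do not carry over. Pictures are saved under pics/ and viewed, at most 10 in all, crops included, and the job is handed in when it is done.

```bash
ls; mkdir -p pics; cat > h.py <<'E'
import numpy as np, cv2
from cell import telemetry, capture, robot
from scipy.spatial.transform import Rotation as R
def cam(n):
    c=capture(n); c['R']=cv2.Rodrigues(np.array(c['rvec'],float))[0]; c['t']=np.array(c['tvec'],float).ravel(); return c
def cloud(c):
    v,u=np.mgrid[0:400,0:640]; z=c['range_z']
    P=np.stack([(u-c['cx'])/c['fx']*z,(v-c['cy'])/c['fy']*z,z],-1)
    W=(P-c['t'])@c['R']; W[z==0]=np.nan; return W
def ray(c,u,v,h):
    d=c['R'].T@np.array([(u-c['cx'])/c['fx'],(v-c['cy'])/c['fy'],1]); o=-c['R'].T@c['t']
    return o+d*(h-o[2])/d[2]
def tool():
    s=telemetry.observe(); q=s['orientation']; return np.array(s['position']),R.from_quat([q[1],q[2],q[3],q[0]]).as_matrix()
E
python3 - <<'E'
from h import *
a=[cam(n) for n in ('scene','side')]
for n,c in zip(('scene','side'),a):
    cv2.imwrite(f'pics/{n}0.png',c['img']); print(n,c['fx'],-c['R'].T@c['t'],c['R'][2])
p,T=tool();print(p,T.round(3)); print(telemetry.observe())
E
```

```text
pics
scene 420.27654943256937 [ 1.49473429 -0.24097495  0.70264743] [-0.80866493  0.17921957 -0.56030472]
side 418.8680183798263 [ 0.35451482 -0.77264234  0.83108631] [ 0.23677193  0.67194239 -0.70173533]
[0.24603147 0.57418425 0.23583143] [[-0.919  0.394 -0.   ]
 [ 0.394  0.919 -0.001]
 [-0.    -0.001 -1.   ]]
{'time_s': 0.1, 'joints': array([-1.18859345,  0.33281498, -0.06468695,  1.46085333,  0.02160494,
        1.3498916 , -0.08851318]), 'joint_vel': array([ 0.00028179, -0.00385834, -0.00017922, -0.00184542,  0.00012561,
       -0.00115989, -0.0002446 ]), 'tau': array([ 2.71886172e-03, -6.24546862e+01,  2.57077091e-02, -3.90716600e+01,
       -6.11933623e-02,  3.67497839e-02,  9.58281271e-05]), 'position': array([0.24603147, 0.57418425, 0.23583143]), 'orientation': array([-9.53423653e-05,  2.01024883e-01,  9.79585929e-01, -6.28697171e-04]), 'contact_force': array([-0.20640035, -0.07278883,  0.11009064]), 'torque': array([-0.05602012, -0.01686118,  0.00482606]), 'grasp_force': 0.0, 'grip_width': 0.08699457109590278}
```

View pics/scene0.png

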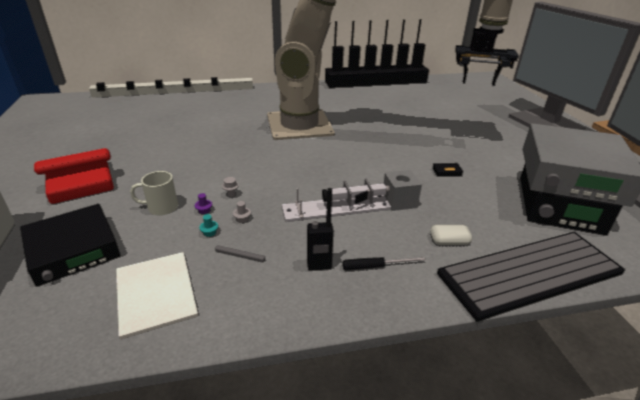

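View pics/side0.png

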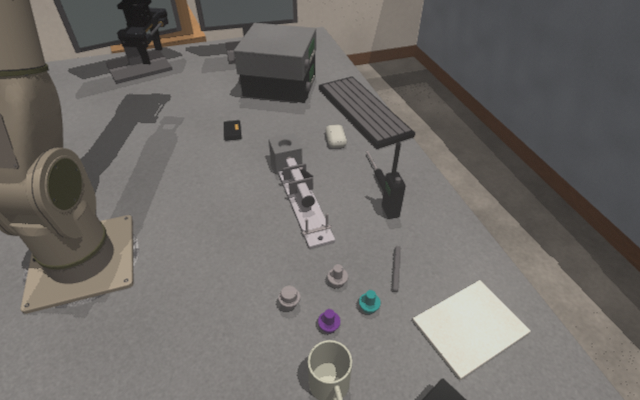

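In the scene view, the stud-up grey bushing is at (242,212). The things it could be confused with are the upside-down spare at (231,186), the purple one at (204,204) and the turquoise one at (209,226). In the side view the same bushing is at (338,274) and the spare at (289,296). The hub is at (286,152) and the foot at (308,201). I'll check the choice in a close crop and measure.

```bash
python3 - <<'E'
from h import *
c=cam('side'); W=cloud(c); img=c['img']
s=cam('scene')
a=cv2.resize(img[120:320,230:430],(600,600),interpolation=cv2.INTER_CUBIC)[:, :]
cv2.imwrite('pics/crop1.png',a)
def box(u0,u1,v0,v1,W):
    P=W[v0:v1,u0:u1].reshape(-1,3); return P[np.isfinite(P[:,0])]
for n,b in (('bush',(322,354,258,292)),('spare',(274,306,282,310))):
    P=box(*b,W); P=P[P[:,2]>0.008]
    print(n,len(P),P[:,2].max())
    for lo,hi in ((.012,.02),(.02,.026),(.03,.05),(.05,.06)):
        Q=P[(P[:,2]>lo)&(P[:,2]<hi)]
        if len(Q): print(lo,len(Q),Q.mean(0).round(4),np.ptp(Q,0).round(4))
P=box(260,312,125,180,W); Q=P[(P[:,2]>.074)&(P[:,2]<.09)]
print('hub',len(Q),Q[:,2].mean(),cv2.minAreaRect(Q[:,:2].astype(np.float32)))
P=box(255,345,120,255,W)
Q=P[(P[:,2]>.006)&(P[:,2]<.018)]; print('base',len(Q),cv2.minAreaRect(Q[:,:2].astype(np.float32)))
E
```

```text
bush 327 0.05737491684844034
0.012 1 [ 0.5557 -0.2666  0.0193] [0. 0. 0.]
0.02 173 [ 0.569  -0.2549  0.0239] [0.0469 0.0466 0.0059]
0.03 46 [ 0.5679 -0.258   0.0403] [0.0181 0.0118 0.0196]
0.05 68 [ 0.5699 -0.2511  0.0543] [0.0211 0.0237 0.0065]
spare 372 0.0579044753438744
0.03 191 [ 0.4466 -0.2863  0.0379] [0.0473 0.0419 0.0182]
0.05 178 [ 0.4483 -0.277   0.0543] [0.0326 0.0335 0.0078]
hub 470 0.08090335161392324 ((0.5676169395446777, 0.14120595157146454), (0.08103339374065399, 0.2055494487285614), 0.665673553943634)
base 1432 ((0.6013582348823547, 0.1417534351348877), (0.5747142434120178, 0.28216812014579773), 78.12918853759766)
```

View pics/crop1.png

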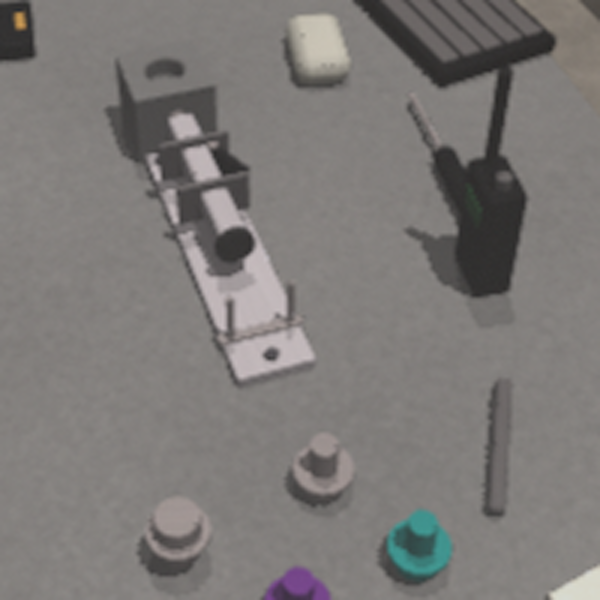

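The crop confirms the choice: the grey bushing standing stud-up is at crop (323,468), and the spare, with its shank on top, is at (177,532). The stand runs from the hub (168,85) to the tabs at (230,320) and (291,308). Next I'll measure the stand.

```bash
python3 - <<'E'
from h import *
np.set_printoptions(suppress=True,precision=4)
for n in ('side','scene'):
    c=cam(n); W=cloud(c); hsv=cv2.cvtColor(c['img'],cv2.COLOR_BGR2HSV)
    near=(np.abs(W[...,0]-.57)<.12)&(W[...,1]>-.22)&(W[...,1]<.26)
    def lab(m):
        k,l,st,_=cv2.connectedComponentsWithStats((m&near).astype(np.uint8)); i=1+st[1:,4].argmax(); return W[l==i]
    P=lab((W[...,2]>.075)&(W[...,2]<.086)); print(n,'hub',len(P),P.mean(0),cv2.minAreaRect(P[:,:2].astype(np.float32)))
    m=(W[...,2]>.05)&(W[...,2]<.07)&near
    P=W[m]; x,y=P[:,0],P[:,1]
    P=W[near&(W[...,2]>.057)&(W[...,2]<.069)&(hsv[...,2]>120)]
    if len(P)>5:
        v=cv2.fitLine(P[:,:2].astype(np.float32),cv2.DIST_HUBER,0,.01,.01).ravel(); print('tube',len(P),P[:,2].mean(),v,P[:,1].min(),P[:,1].max())
    P=lab((W[...,2]>.007)&(W[...,2]<.017)&(hsv[...,2]>120)); print('base',len(P),cv2.minAreaRect(P[:,:2].astype(np.float32)))
    print(cv2.boxPoints(cv2.minAreaRect(P[:,:2].astype(np.float32))))
# pixel picks, side view (crop/3+offset)
c=cam('side'); W=cloud(c)
f=lambda u,v,h: ray(c,230+u/3,120+v/3,h)
print('tabs tops',f(230,302,.066),f(291,287,.066))
print('foot centre',f(235,244,.050),'pocket far/near',f(166,61,.08),f(166,76,.08))
print('collar tops outer', f(176,190,.072), f(246,172,.072))
m=cv2.inRange(c['img'],(0,0,0),(45,45,45)); 
E
```

```text
side hub 448 [0.5661 0.1983 0.0811] ((0.5671082139015198, 0.202022522687912), (0.0812200978398323, 0.08542563766241074), 0.9606261253356934)
tube 326 0.06406304544735925 [ 0.0204 -0.9998  0.5677  0.0429] -0.0970697058007569 0.21388705753999457
base 993 ((0.5688025951385498, -0.042648859322071075), (0.07461334019899368, 0.19501079618930817), 1.3610279560089111)
[[ 0.5292  0.0539]
 [ 0.5338 -0.141 ]
 [ 0.6084 -0.1392]
 [ 0.6038  0.0557]]
scene hub 434 [0.5696 0.2031 0.0795] ((0.5657016038894653, 0.20414192974567413), (0.08167185634374619, 0.08779629319906235), 89.9559326171875)
tube 254 0.06236510130608872 [ 0.0225 -0.9997  0.5712  0.084 ] -0.09297000836216475 0.1598131787075145
base 609 ((0.5701833367347717, -0.07689477503299713), (0.07167037576436996, 0.116818368434906), 0.559844970703125)
[[ 0.5338 -0.0188]
 [ 0.5349 -0.1357]
 [ 0.6066 -0.135 ]
 [ 0.6054 -0.0181]]
tabs tops [ 0.5416 -0.1011  0.066 ] [ 0.5947 -0.1007  0.066 ]
foot centre [ 0.5696 -0.0226  0.05  ] pocket far/near [0.5714 0.214  0.08  ] [0.5652 0.1906 0.08  ]
collar tops outer [0.5335 0.0376 0.072 ] [0.6    0.0413 0.072 ]
```

```bash
python3 - <<'E'
from h import *
np.set_printoptions(suppress=True,precision=4)
c=cam('side'); W=cloud(c)
m=(W[...,2]>.02)&(W[...,0]>.3)&(W[...,0]<1)&(W[...,1]>-.5)&(W[...,1]<.4)
k,l,st,ce=cv2.connectedComponentsWithStats(m.astype(np.uint8))
for i in range(1,k):
    if st[i,4]>40: P=W[l==i]; print(ce[i].round(),P.min(0),P.max(0))
p,T=tool(); print(p)
yt=np.array([1,.021,0]);yt/=np.linalg.norm(yt)
for s in (1,-1):
    y=s*yt; z=np.array([0,0,-1.]); x=np.cross(y,z)
    r=R.from_matrix(T.T@np.stack([x,y,z],1)).as_rotvec()/np.pi
    print(s,'turn',r,'deg',np.linalg.norm(r)*180)
for n,t in (('bush high',(.570,-.252,.16)),):
    print(n,T.T@(np.array(t)-p)/.75)
E
```

```text
[379. 122.] [0.827  0.1816 0.02  ] [1.     0.4    0.0311]
[336. 134.] [0.7169 0.2148 0.0201] [0.7851 0.318  0.0397]
[233. 132.] [0.4096 0.3677 0.0203] [0.463  0.3999 0.0281]
[293. 166.] [ 0.5262 -0.0311  0.0201] [0.6082 0.2445 0.0857]
[393. 186.] [ 0.7649 -0.1131  0.0201] [0.8236 0.07   0.2226]
[338. 275.] [ 0.5474 -0.2737  0.0201] [ 0.594  -0.2256  0.0581]
[289. 296.] [ 0.4249 -0.3001  0.0303] [ 0.4722 -0.2578  0.0587]
[370. 301.] [ 0.5908 -0.3599  0.0204] [ 0.6384 -0.3128  0.0583]
[329. 320.] [ 0.4915 -0.3762  0.02  ] [ 0.538  -0.3293  0.0574]
[328. 364.] [ 0.436 -0.5    0.02 ] [ 0.5158 -0.4251  0.0989]
[0.2461 0.5745 0.2365]
1 turn [-0.      0.      0.3645] deg 65.60543263033243
-1 turn [-0.     -0.     -0.6355] deg 114.3945679425293
bush high [-0.8309 -0.8428  0.102 ]
```

```bash
python3 -m crank '[[[0,0,0.3645],[-0.831,-0.843,0],0.3],[[0,0,0.3645],[-0.831,-0.843,0],0.3],[[0,0,0.3645],[-0.831,-0.843,0],0.3],[[0,0,0.3645],[-0.831,-0.843,0],0.3],[[0,0,0.3645],[-0.831,-0.843,0],0.3],[[0,0,0.3645],[-0.831,-0.843,0],0.3],[[0,0,0.3645],[-0.831,-0.843,0],0.3],[[0,0,0.3645],[-0.831,-0.843,0],0.3]]'; cat >> h.py <<'E'
YT=np.array([1,.021,0]);YT/=np.linalg.norm(YT)
def go(t):
    p,T=tool(); z=np.array([0,0,-1.]); Td=np.stack([np.cross(YT,z),YT,z],1)
    print('pos',p.round(4),'turn',(R.from_matrix(T.T@Td).as_rotvec()/np.pi).round(4),'shift',(T.T@(np.array(t)-p)/.75).round(4))
E
python3 -c "
from h import *
go((.57,-.251,.19))"
```

```text
time_s: 1.4
position: [0.429, 0.107, 0.2369]
orientation: [0.0, 0.7, 0.714, 0.001]
contact_force: [1.1, 0.5, 0.1]
grip_width: 0.0565
grasp_force: 0.0
pos [0.429  0.107  0.2369] turn [ 0.0003 -0.0003 -0.0001] shift [-0.4812  0.178   0.0623]
```

```bash
python3 -m crank '[[[0,0,0],[-0.481,0.178,0.062],0.3],[[0,0,0],[-0.481,0.178,0.062],0.3],[[0,0,0],[-0.481,0.178,0.062],0.3],[[0,0,0],[-0.481,0.178,0.062],0.3],[[0,0,0],[-0.481,0.178,0.062],0.3],[[0,0,0],[-0.481,0.178,0.062],0.3],[[0,0,0],[-0.481,0.178,0.062],0.3],[[0,0,0],[-0.481,0.178,0.062],0.3]]'; python3 - <<'E'
from h import *
np.set_printoptions(suppress=True,precision=4)
c=cam('wrist'); cv2.imwrite('pics/w1.png',c['img']); W=cloud(c)
near=(np.hypot(W[...,0]-.57,W[...,1]+.251)<.045)
for lo,hi in ((.018,.03),(.045,.06)):
    P=W[near&(W[...,2]>lo)&(W[...,2]<hi)]
    if len(P): print(len(P),P[:,2].mean(),cv2.minEnclosingCircle(P[:,:2].astype(np.float32)),P.mean(0))
go((.57,-.251,.041))
E
```

```text
time_s: 2.4
position: [0.5693, -0.2493, 0.1897]
orientation: [-0.0, 0.7, 0.714, -0.0]
contact_force: [-0.2, 0.1, 0.0]
grip_width: 0.0563
grasp_force: 0.0
1051 0.02367033999782369 ((0.5681270360946655, -0.2518436312675476), 0.02397053875029087) [ 0.5682 -0.2487  0.0237]
409 0.05328138759315993 ((0.5681188106536865, -0.25171902775764465), 0.011126524768769741) [ 0.5682 -0.2509  0.0533]
pos [ 0.5696 -0.2479  0.19  ] turn [-0.0001 -0.0002  0.0001] shift [-0.0043  0.0005  0.1986]
```

View pics/w1.png

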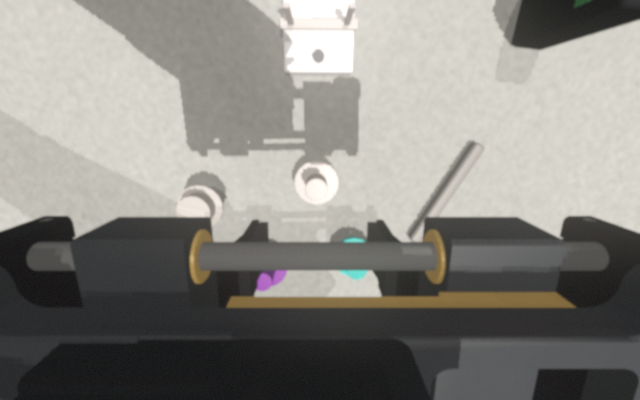

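The wrist view shows the bushing below at (317,183), with the turquoise and purple ones well behind it. The measured rim circle has r = 24 and stud r = 11, which fits. I'll go down and grip.

```bash
python3 -m crank '[[[0,0,0],[0,-0.001,0.08],0.2],[[0,0,0],[0,-0.001,0.15],0.2],[[0,0,0],[0,-0.001,0.185],0.2],[[0,0,0],[0,-0.001,0.198],0.2],[[0,0,0],[0,-0.001,0.198],0.2],[[0,0,0],[0,-0.001,0.198],-1],[[0,0,0],[0,-0.001,0.198],-1],[[0,0,0],[0,-0.001,0.198],-1]]'; python3 -m crank '[[[0,0,0],[0,0,0],-1],[[0,0,0],[0,0,0],-1]]'; python3 -c "
from h import *
go((.567,.05,.20))"
```

```text
time_s: 3.45
position: [0.5691, -0.249, 0.0421]
orientation: [0.0, 0.7, 0.714, 0.0]
contact_force: [-0.4, 0.9, -0.6]
grip_width: 0.0303
grasp_force: 0.0
time_s: 3.7
position: [0.5689, -0.249, 0.0417]
orientation: [0.0, 0.7, 0.714, 0.0]
contact_force: [-1.4, -0.1, 1.8]
grip_width: 0.0206
grasp_force: 30.0
pos [ 0.5689 -0.249   0.0417] turn [ 0.0001 -0.     -0.0001] shift [ 0.3986  0.0058 -0.2111]
```

```bash
python3 -m crank '[[[0,0,0],[0,0,-0.08],-1],[[0,0,0],[0,0,-0.16],-1],[[0,0,0],[0.08,0,-0.211],-1],[[0,0,0],[0.16,0,-0.211],-1],[[0,0,0],[0.24,0,-0.211],-1],[[0,0,0],[0.32,0,-0.211],-1],[[0,0,0],[0.38,0.003,-0.211],-1],[[0,0,0],[0.4,0.006,-0.211],-1]]';python3 -m crank '[[[0,0,0],[0.0,0,0],-1],[[0,0,0],[0,0,0],-1]]'; python3 - <<'E'
from h import *
np.set_printoptions(suppress=True,precision=4)
c=cam('wrist'); cv2.imwrite('pics/w2.png',c['img']); W=cloud(c)
near=(np.hypot(W[...,0]-.567,W[...,1]-.203)<.07)
m=near&(W[...,2]>.074)&(W[...,2]<.087)
P=W[m]; print(len(P),P[:,2].mean(),cv2.minAreaRect(P[:,:2].astype(np.float32)))
# hole: contours inside
cs,h=cv2.findContours(m.astype(np.uint8),cv2.RETR_CCOMP,cv2.CHAIN_APPROX_NONE)
for k,q in enumerate(cs):
    if h[0][k][3]>=0 and len(q)>20:
        X=np.array([ray(c,*pt[0],.08)[:2] for pt in q],np.float32); print('hole',cv2.fitEllipse(q),cv2.minEnclosingCircle(X),cv2.fitEllipse(X*1000))
go((.567,.203,.13)); print(telemetry.observe()['grip_width'])
E
```

```text
time_s: 4.7
position: [0.5667, 0.0548, 0.1995]
orientation: [-0.001, 0.698, 0.716, 0.0]
contact_force: [0.3, -0.1, -1.3]
grip_width: 0.0204
grasp_force: 30.0
time_s: 4.95
position: [0.5671, 0.0488, 0.1998]
orientation: [0.0, 0.701, 0.713, -0.0]
contact_force: [0.7, -0.6, -1.3]
grip_width: 0.0204
grasp_force: 30.0
4844 0.08044863228533035 ((0.5638793110847473, 0.18321797251701355), (0.08026693016290665, 0.04593881592154503), 0.7722063660621643)
pos [0.5671 0.0488 0.1998] turn [ 0.      0.0002 -0.001 ] shift [0.2056 0.0036 0.093 ]
0.02042320042745517
```

View pics/w2.png

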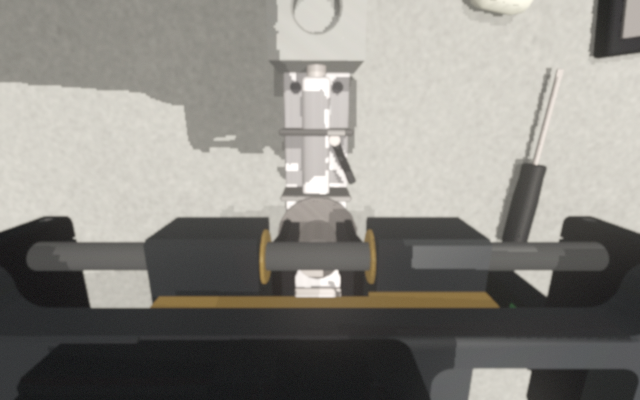

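The wrist view shows the pocket at (316,10), cut off by the top edge of the image. The lever at (342,158) is open towards +x. I'll move 60 mm closer and measure again.

```bash
python3 -m crank '[[[0,0,0],[0.06,0,0],-1],[[0,0,0],[0.08,0,0],-1],[[0,0,0],[0.08,0,0],-1],[[0,0,0],[0.08,0,0],-1]]'; python3 - <<'E'
from h import *
np.set_printoptions(suppress=True,precision=4)
c=cam('wrist'); cv2.imwrite('pics/w3.png',c['img']); W=cloud(c)
near=(np.abs(W[...,0]-.567)<.06)&(np.abs(W[...,1]-.203)<.06)
m=near&(W[...,2]>.076)&(W[...,2]<.086)
P=W[m]; print(len(P),P[:,2].mean(),cv2.minAreaRect(P[:,:2].astype(np.float32)))
P=W[(np.hypot(W[...,0]-.567,W[...,1]-.2)<.03)&(W[...,2]<.072)&(W[...,2]>.05)]
print('floor',len(P),P.mean(0),P.min(0),P.max(0),cv2.minEnclosingCircle(P[:,:2].astype(np.float32)))
cs,h=cv2.findContours(m.astype(np.uint8),cv2.RETR_CCOMP,cv2.CHAIN_APPROX_NONE)
for k,q in enumerate(cs):
    if h[0][k][3]>=0 and len(q)>20:
        X=np.array([ray(c,*pt[0],.08)[:2] for pt in q],np.float32); print('hole',cv2.boundingRect(q),cv2.minEnclosingCircle(X),cv2.fitEllipse(X*1000))
p,T=tool(); 
# held flange in view
F=W[(np.hypot(W[...,0]-p[0],W[...,1]-p[1])<.03)&(W[...,2]>.14)&(W[...,2]<.19)]
print(p,'flange',len(F), F.min(0) if len(F) else '',F.max(0) if len(F) else '')
go((.567,.203,.13))
E
```

```text
time_s: 5.5
position: [0.566, 0.109, 0.1999]
orientation: [0.0, 0.701, 0.714, -0.0]
contact_force: [-0.1, 0.2, -1.0]
grip_width: 0.0209
grasp_force: 30.0
7936 0.08054117633662974 ((0.5635737776756287, 0.20070457458496094), (0.08014291524887085, 0.08004777133464813), 0.8614195585250854)
floor 1568 [0.5635 0.2018 0.0611] [0.5447 0.1824 0.0586] [0.5826 0.2196 0.0719] ((0.5635860562324524, 0.20064520835876465), 0.019121762365102768)
hole (294, 62, 46, 49) ((0.5633454322814941, 0.20019157230854034), 0.01975393481552601) ((563.6304321289062, 200.10818481445312), (37.96516036987305, 38.169979095458984), 98.52941131591797)
[0.566  0.1091 0.1999] flange 1684 [0.5427 0.1073 0.1775] [0.5893 0.1304 0.1899]
pos [0.566  0.1091 0.1999] turn [ 0.0001  0.0001 -0.0008] shift [0.1253 0.0036 0.0932]
```

View pics/w3.png

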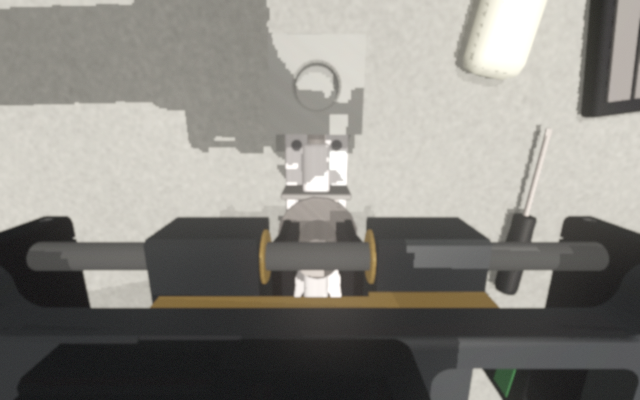

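```bash
python3 -m crank '[[[0,0,0],[0.06,0,0],-1],[[0,0,0],[0.11,0.0005,0.03],-1],[[0,0,0],[0.1253,0.001,0.07],-1],[[0,0,0],[0.1253,0.001,0.087],-1],[[0,0,0],[0.1253,0.001,0.087],-1],[[0,0,0],[0.1253,0.001,0.087],-1],[[0,0,0],[0.1253,0.001,0.087],-1]]'; python3 - <<'E'
from h import *
np.set_printoptions(suppress=True,precision=4)
for i in range(3): go((.5648,.203,.103))
c=cam('wrist'); W=cloud(c); p,T=tool()
F=W[(np.hypot(W[...,0]-p[0],W[...,1]-p[1])<.03)&(W[...,2]>.112)&(W[...,2]<.125)]
print('flange',len(F),F.min(0),F.max(0))
c=cam('side'); a=cv2.resize(c['img'][110:185,240:340],(800,600),interpolation=cv2.INTER_CUBIC); cv2.imwrite('pics/s3.png',a)
E
```

```text
time_s: 6.42
position: [0.5653, 0.2046, 0.1357]
orientation: [0.0, 0.7, 0.714, 0.001]
contact_force: [-1.7, 0.7, -0.4]
grip_width: 0.0206
grasp_force: 30.0
pos [0.5653 0.2046 0.1357] turn [ 0.0005 -0.0003 -0.0004] shift [-0.0021 -0.0007  0.0436]
pos [0.5653 0.2046 0.1357] turn [ 0.0005 -0.0003 -0.0004] shift [-0.0021 -0.0007  0.0436]
pos [0.5653 0.2046 0.1357] turn [ 0.0005 -0.0003 -0.0004] shift [-0.0021 -0.0007  0.0436]
flange 1637 [0.5421 0.2027 0.1131] [0.5883 0.2259 0.125 ]
```

View pics/s3.png

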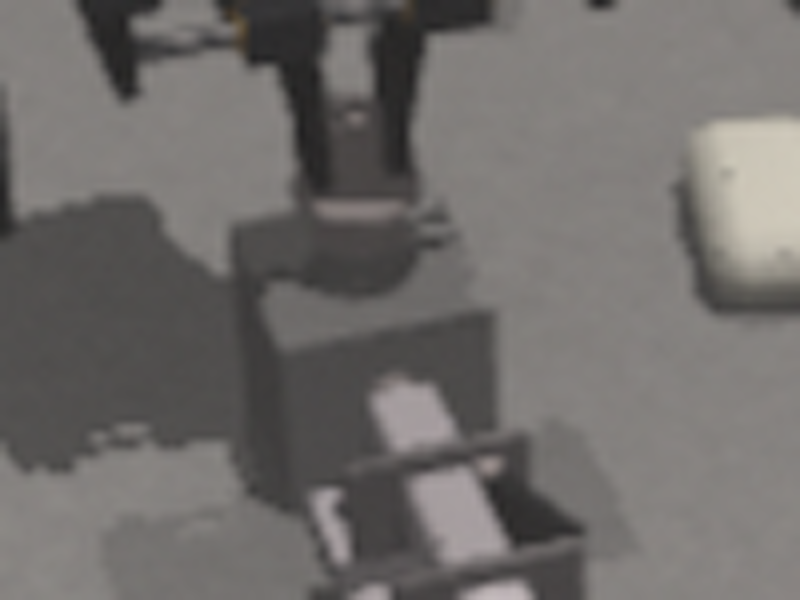

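The bushing hangs directly above the pocket (crop 360,240). Measured against the pocket, a correction of about 1.5 mm is needed. I'll apply it and lower gently.

```bash
python3 -m crank '[[[0,0,0],[-0.002,-0.0013,0],-1],[[0,0,0],[-0.002,-0.0013,0.01],-1],[[0,0,0],[-0.002,-0.0013,0.015],-1],[[0,0,0],[-0.002,-0.0013,0.02],-1],[[0,0,0],[-0.002,-0.0013,0.024],-1],[[0,0,0],[-0.002,-0.0013,0.027],-1],[[0,0,0],[-0.002,-0.0013,0.03],-1],[[0,0,0],[-0.002,-0.0013,0.03],-1]]'
```

```text
time_s: 7.52
position: [0.5636, 0.2036, 0.1119]
orientation: [-0.0, 0.7, 0.714, -0.0]
contact_force: [0.2, -1.4, -0.8]
grip_width: 0.0208
grasp_force: 30.0
```

```bash
python3 -m crank '[[[0,0,0],[0,0,0.004],-1],[[0,0,0],[0,0,0.008],-1],[[0,0,0],[0,0,0.010],-1],[[0,0,0],[0,0,0.0115],-1],[[0,0,0],[0,0,0.0115],-1],[[0,0,0],[0,0,0.0115],-1]]'
```

```text
time_s: 8.28
position: [0.5637, 0.2036, 0.1037]
orientation: [-0.0, 0.7, 0.714, 0.0]
contact_force: [-2.4, -0.2, 3.0]
grip_width: 0.0207
grasp_force: 30.0
```

```bash
python3 -m crank '[[[0,0,0],[0,0,0],0.2],[[0,0,0],[0,0,0],0.2],[[0,0,0],[0,0,0],0.2],[[0,0,0],[0,0,-0.03],0.2],[[0,0,0],[0,0,-0.08],0.2],[[0,0,0],[-0.06,0,-0.13],0.5],[[0,0,0],[-0.14,0,-0.13],0.5],[[0,0,0],[-0.19,0.01,-0.13],0.5]]';python3 -m crank '[[[0,0,0],[0,0,0],0.5],[[0,0,0],[0,0,0],0.5],[[0,0,0],[0,0,0],0.5]]'; python3 - <<'E'
from h import *
np.set_printoptions(suppress=True,precision=4)
c=cam('wrist'); cv2.imwrite('pics/w4.png',c['img']); W=cloud(c); p,T=tool(); print(p)
near=(np.abs(W[...,0]-.567)<.1)&(np.abs(W[...,1]-.203)<.06)
for lo,hi in ((.082,.09),(.105,.12)):
    P=W[near&(W[...,2]>lo)&(W[...,2]<hi)]; print(len(P),P.mean(0),P[:,2].std(),cv2.minEnclosingCircle(P[:,:2].astype(np.float32)))
s=cam('side'); V=cloud(s)
def stats(W,lo,hi,y0,y1,n,hmin=0,hmax=255,img=None):
    P=W[(np.abs(W[...,0]-.57)<.06)&(W[...,1]>y0)&(W[...,1]<y1)&(W[...,2]>lo)&(W[...,2]<hi)]
    if len(P): print(n,len(P),'y hist',np.histogram(P[:,1],bins=np.arange(y0,y1+.001,.006))[0],P.min(0),P.max(0))
for X in (W,V):
    stats(X,.068,.076,-.12,.16,'collars'); stats(X,.060,.0675,-.12,.16,'tube/foot/tabs')
E
```

```text
time_s: 9.28
position: [0.5741, 0.0582, 0.2018]
orientation: [0.0, 0.701, 0.714, 0.001]
contact_force: [0.6, 0.6, -0.2]
grip_width: 0.0643
grasp_force: 0.0
time_s: 9.65
position: [0.5739, 0.0629, 0.2007]
orientation: [-0.0, 0.699, 0.715, -0.0]
contact_force: [0.0, -0.3, 0.8]
grip_width: 0.0656
grasp_force: 0.0
[0.5739 0.0627 0.2007]
1985 [0.5646 0.1947 0.0854] 0.001162743080830107 ((0.5654737949371338, 0.1901940107345581), 0.04663894698023796)
848 [0.5639 0.1985 0.1148] 0.0021455688696609717 ((0.5638774037361145, 0.20045708119869232), 0.011057639494538307)
collars 999 y hist [  0   0   0   0   0   0   0   0   0   0   0   0   0   0   0  25   0   0
   0   0   0   0   0   0   0   0 362 108   0   0   0   0   0   0   0   0
 268 228   0   0   0   0   0   0   0   0] [ 0.5251 -0.0283  0.068 ] [0.5996 0.16   0.0749]
tube/foot/tabs 4119 y hist [  0   0   0   0   0   0   0   0   0   0   0   0   0   0   0  42   0   0
   0   0   4 139 135 143 145  91  15 244 152 207 204 213 217 218 216 236
  57 146 182 168 179 188 182 190 176  17] [ 0.5245 -0.0296  0.06  ] [0.6034 0.16   0.0675]
collars 149 y hist [ 0  0  0  1  0  0  0  0  0  0  0  0  0  0  1  6  6  0  0  0  0  0  0  0
  0  0 54 12  0  0  0  1  2  1  1  0 28 31  0  0  1  0  0  0  0  0] [ 0.5341 -0.0967  0.068 ] [0.6031 0.1598 0.0758]
tube/foot/tabs 466 y hist [ 0  0  0  1 10  1  0  0  0  0  0  0  0  0  0 21 10 10 13 15 15 16 13 15
 17 12 46  0  2 20 16 23 16 21 17 16 38 10  0  9 11 12 12 10 11  1] [ 0.5341 -0.0965  0.06  ] [0.6045 0.1599 0.0675]
```

View pics/w4.png

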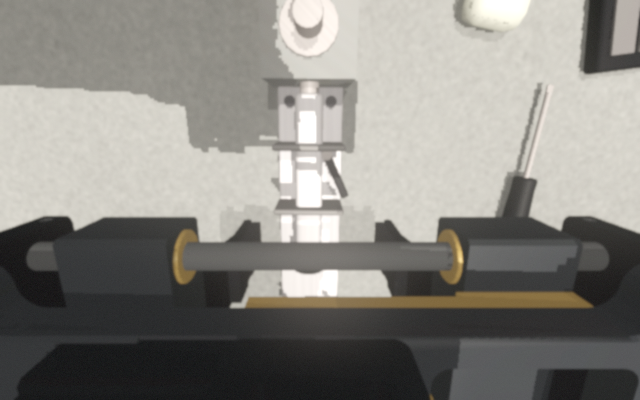

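The bushing is seated: flange top at 0.0854 and stud top at about 0.115, centred on the pocket. In the wrist view it is at (308,25), and the lever is still open at (337,178). I'll back off to measure the mark tabs and leg end with the wrist camera.

```bash
python3 -m crank '[[[0,0,0],[-0.08,0,0],0.5],[[0,0,0],[-0.16,0,0],0.5],[[0,0,0],[-0.22,0,0],0.5],[[0,0,0],[-0.24,0,0],0.5],[[0,0,0],[-0.24,0,0],0.5],[[0,0,0],[-0.24,0,0],0.5],[[0,0,0],[-0.24,0,0],0.5]]'; python3 - <<'E'
from h import *
np.set_printoptions(suppress=True,precision=4)
c=cam('wrist'); cv2.imwrite('pics/w5.png',c['img'][:240]); W=cloud(c); p,T=tool(); print(p)
m=(np.abs(W[...,0]-.57)<.07)&(W[...,1]>-.2)&(W[...,1]<.2)&(W[...,2]>.025)
k,l,st,ce=cv2.connectedComponentsWithStats(m.astype(np.uint8))
for i in range(1,k):
    if st[i,4]>8: P=W[l==i]; print(st[i],P.min(0),P.max(0))
P=W[m&(W[...,2]>.055)&(W[...,2]<.072)]
H,e=np.histogram(P[:,1],bins=np.arange(-.15,.15,.002)); print([(round(a,3),int(b)) for a,b in zip(e,H) if b])
P=W[m&(W[...,2]>.055)&(W[...,1]<.02)&(W[...,1]>-.06)]; print('foot',P[:,1].min(),np.percentile(P[:,1],[1,2,5]))
E
```

```text
time_s: 10.62
position: [0.5782, -0.1168, 0.2008]
orientation: [-0.0, 0.699, 0.715, 0.0]
contact_force: [-0.4, 0.4, -0.5]
grip_width: 0.0653
grasp_force: 0.0
[ 0.5781 -0.1172  0.2008]
[ 266    0   84   96 3978] [ 0.5323 -0.0298  0.0306] [0.6032 0.0542 0.0743]
[276 158  10  10  69] [ 0.538  -0.0977  0.0251] [ 0.5436 -0.0937  0.0653]
[330 159   8   9  56] [ 0.5915 -0.0963  0.0251] [ 0.597  -0.093   0.0659]
[    0   217   640   183 85050] [ 0.5    -0.1391  0.1858] [ 0.64   -0.0782  0.3095]
[(np.float64(-0.098), 19), (np.float64(-0.096), 33), (np.float64(-0.094), 16), (np.float64(-0.03), 92), (np.float64(-0.028), 83), (np.float64(-0.026), 85), (np.float64(-0.024), 93), (np.float64(-0.022), 77), (np.float64(-0.02), 55), (np.float64(-0.018), 66), (np.float64(-0.016), 73), (np.float64(-0.014), 66), (np.float64(-0.012), 72), (np.float64(-0.01), 65), (np.float64(-0.008), 71), (np.float64(-0.006), 72), (np.float64(-0.004), 67), (np.float64(-0.002), 76), (np.float64(0.0), 70), (np.float64(0.002), 73), (np.float64(0.004), 63), (np.float64(0.006), 78), (np.float64(0.008), 65), (np.float64(0.01), 80), (np.float64(0.012), 70), (np.float64(0.014), 72), (np.float64(0.016), 73), (np.float64(0.018), 79), (np.float64(0.02), 67), (np.float64(0.022), 76), (np.float64(0.024), 74), (np.float64(0.026), 75), (np.float64(0.028), 81), (np.float64(0.03), 73), (np.float64(0.032), 81), (np.float64(0.034), 112), (np.float64(0.036), 492), (np.float64(0.038), 59), (np.float64(0.04), 62), (np.float64(0.042), 16), (np.float64(0.044), 24), (np.float64(0.046), 1)]
foot -0.029650326434522735 [-0.0295 -0.0291 -0.028 ]
```

View pics/w5.png

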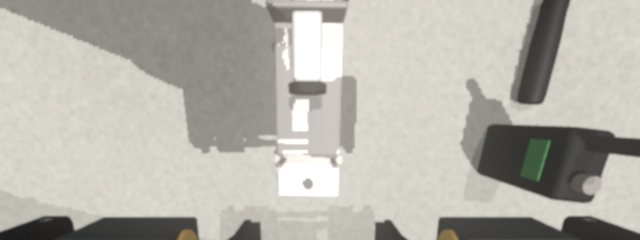

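The tabs are at (280,159) and (334,160), and the foot's end face is at (308,94), so the draw is about 66 mm. Next I'll move above the gap between the collars.

```bash
python3 -m crank '[[[0,0,0],[0.08,0,0],0.5],[[0,0,0],[0.16,0,0],0.5],[[0,0,0],[0.23,0.006,0.03],0.5],[[0,0,0],[0.2535,0.0085,0.06],0.5],[[0,0,0],[0.2535,0.0085,0.08],0.5],[[0,0,0],[0.2535,0.0085,0.08],0.5],[[0,0,0],[0.2535,0.0085,0.08],0.5]]'; python3 - <<'E'
from h import *
np.set_printoptions(suppress=True,precision=4)
c=cam('wrist'); W=cloud(c); go((.5805,.0734,.045))
s=cam('side'); cv2.imwrite('pics/s5.png',cv2.resize(s['img'][120:220,240:373],(798,600),interpolation=cv2.INTER_CUBIC))
E
```

```text
time_s: 11.55
position: [0.5808, 0.0699, 0.1418]
orientation: [0.0, 0.7, 0.714, 0.0]
contact_force: [-0.1, -0.1, 0.7]
grip_width: 0.065
grasp_force: 0.0
pos [0.5808 0.0702 0.1419] turn [ 0.0005 -0.0001 -0.0007] shift [ 0.0043 -0.0006  0.1293]
```

View pics/s5.png

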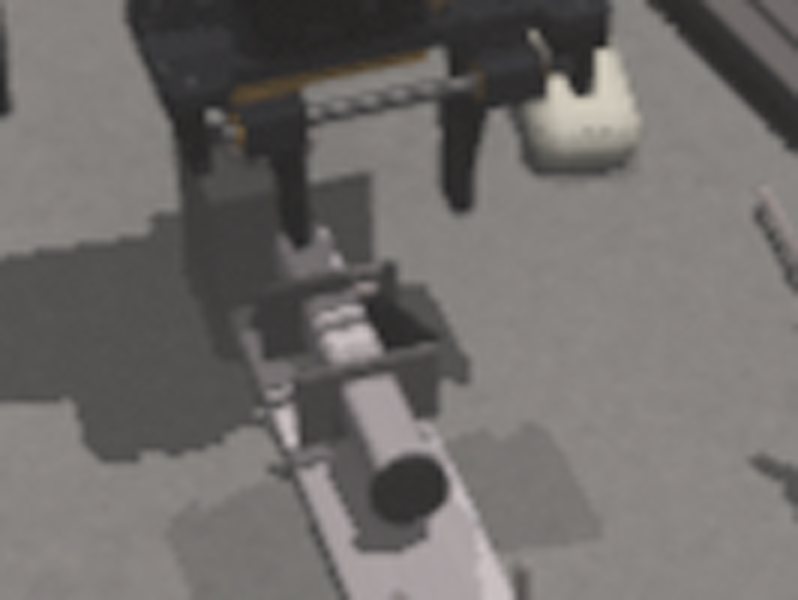

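The fingers are at crop (303,245) and (462,210), above the gap on either side of the leg and the open lever. I'll descend.

```bash
python3 -m crank '[[[0,0,0],[0.0035,-0.0005,0.04],0.5],[[0,0,0],[0.0035,-0.0005,0.07],0.5],[[0,0,0],[0.0035,-0.0005,0.09],0.5],[[0,0,0],[0.0035,-0.0005,0.11],0.5],[[0,0,0],[0.0035,-0.0005,0.125],0.5],[[0,0,0],[0.0035,-0.0005,0.129],0.5],[[0,0,0],[0.0035,-0.0005,0.129],0.5]]'; python3 -c "
from h import *
go((.5805,.0734,.045))
c=cam('side'); cv2.imwrite('pics/s6.png',cv2.resize(c['img'][120:220,240:373],(798,600),interpolation=cv2.INTER_CUBIC))"
```

```text
time_s: 12.52
position: [0.58, 0.0741, 0.0443]
orientation: [0.0, 0.7, 0.714, 0.0]
contact_force: [-0.0, -0.1, 0.4]
grip_width: 0.0652
grasp_force: 0.0
pos [0.58   0.0741 0.0443] turn [ 0.0001 -0.     -0.    ] shift [-0.0009  0.0006 -0.0009]
```

View pics/s6.png

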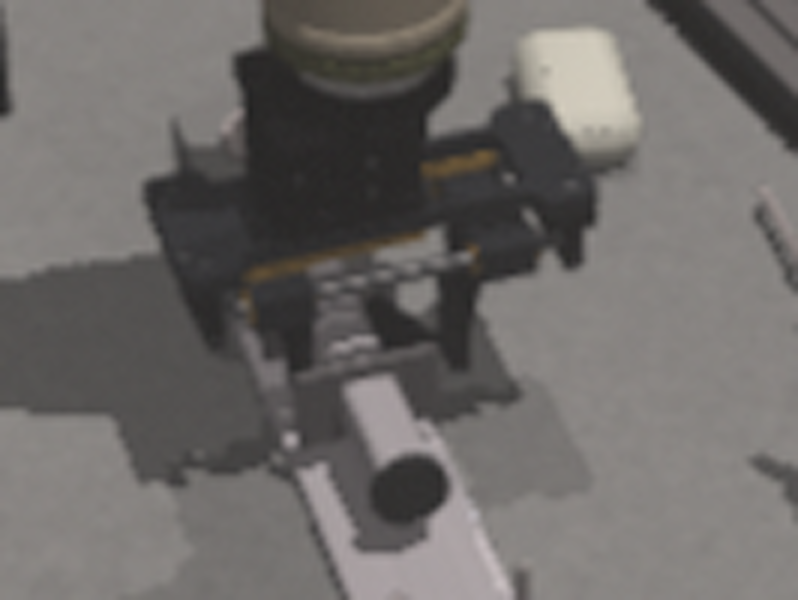

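I've now viewed one picture more than the limit, so I'll work from numbers only from here. It shows both fingers in the gap with the lever between them. I'll draw the leg out gently.

```bash
python3 -m crank '[[[0,0,0],[-0.012,0,0],0.5],[[0,0,0],[-0.022,0,0],0.5],[[0,0,0],[-0.032,0,0],0.5],[[0,0,0],[-0.046,0,0],0.5],[[0,0,0],[-0.06,0,0],0.5],[[0,0,0],[-0.074,0,0],0.5],[[0,0,0],[-0.082,0,0],0.5],[[0,0,0],[-0.082,0,0],0.5]]'; cat > foot.py <<'E'
from h import *
np.set_printoptions(suppress=True,precision=4)
def meas(n):
    c=cam(n); W=cloud(c)
    m=(np.abs(W[...,0]-.569)<.05)&(W[...,1]>-.13)&(W[...,1]<.04)
    g=cv2.cvtColor(c['img'],cv2.COLOR_BGR2GRAY)
    ft=m&(g<70)&(W[...,2]>.034)&(W[...,2]<.07)&(np.abs(W[...,0]-.569)<.02)
    P=W[ft]; print(n,'foot',len(P),'min y',np.percentile(P[:,1],[2,10,50]) if len(P) else '')
    for s in (-1,1):
        t=m&(np.abs(W[...,0]-.569-s*.027)<.007)&(W[...,2]>.03)&(W[...,2]<.069)&(W[...,1]<-.07)
        Q=W[t]; print('tab',s,len(Q),Q.mean(0) if len(Q) else '')
meas('side'); meas('scene')
p,T=tool(); print(p,telemetry.observe()['contact_force'])
E
python3 foot.py
```

```text
time_s: 13.58
position: [0.581, 0.0126, 0.0443]
orientation: [-0.0, 0.7, 0.714, 0.0]
contact_force: [-1.2, 3.9, 2.8]
grip_width: 0.0655
grasp_force: 1.9
side foot 163 min y [-0.0724 -0.0714 -0.0684]
tab -1 26 [ 0.5433 -0.0951  0.0468]
tab 1 30 [ 0.5971 -0.0947  0.0497]
scene foot 64 min y [-0.0682 -0.0678 -0.0645]
tab -1 22 [ 0.5442 -0.0915  0.0475]
tab 1 21 [ 0.5959 -0.0918  0.0491]
[0.5811 0.0131 0.0442] [-1.5053  4.6225  2.3222]
```

```bash
python3 -m crank '[[[0,0,0],[-0.01,0,0],0.5],[[0,0,0],[-0.02,0,0],0.5],[[0,0,0],[-0.028,0,0],0.5],[[0,0,0],[-0.03,0,0],0.5],[[0,0,0],[-0.03,0,0],0.5],[[0,0,0],[-0.03,0,0],0.5]]'; cat >> foot.py <<'E'
c=cam('side'); g=cv2.cvtColor(c['img'],cv2.COLOR_BGR2GRAY); W=cloud(c)
# foot front disc: dark blob, ellipse centre cast on z=.05; tab tops by depth
m=((g<60)&(W[...,2]>.03)&(W[...,2]<.07)&(np.abs(W[...,0]-.569)<.022)&(W[...,1]<-.03)&(W[...,1]>-.12)).astype(np.uint8)
cs,_=cv2.findContours(m,cv2.RETR_EXTERNAL,cv2.CHAIN_APPROX_NONE); q=max(cs,key=len); e=cv2.fitEllipse(q)
F=W[m>0]; F=F[np.abs(F[:,2]-.05)<.006]; print('ell',e,'ray',ray(c,*e[0],.05),'y at axis height',np.median(F[:,1]),F[:,1].std(),len(F))
E
python3 foot.py
```

```text
time_s: 14.42
position: [0.5815, -0.0095, 0.0441]
orientation: [-0.0, 0.7, 0.715, 0.0]
contact_force: [-2.0, 4.7, 1.9]
grip_width: 0.0654
grasp_force: 2.3
side foot 167 min y [-0.094  -0.0929 -0.0907]
tab -1 25 [ 0.5429 -0.0959  0.0481]
tab 1 31 [ 0.597  -0.0948  0.0504]
scene foot 59 min y [-0.0904 -0.0901 -0.0851]
tab -1 21 [ 0.5445 -0.0917  0.0486]
tab 1 22 [ 0.597  -0.0919  0.049 ]
[ 0.5815 -0.0095  0.0441] [-0.9204  5.1429  1.8736]
ell ((315.4050598144531, 218.654052734375), (9.55225944519043, 11.810504913330078), 73.00411987304688) ray [ 0.5685 -0.0873  0.05  ] y at axis height -0.09192623088151587 0.0012570243641080695 37
```

```bash
python3 -m crank '[[[0,0,0],[-0.002,0,0],0.38],[[0,0,0],[-0.002,0,0],0.38],[[0,0,0],[-0.002,-0.003,0],0.25],[[0,0,0],[-0.002,-0.006,0],0.15],[[0,0,0],[-0.002,-0.006,0],0.15],[[0,0,0],[-0.002,-0.008,0],0.05],[[0,0,0],[-0.002,-0.010,0],-0.03],[[0,0,0],[-0.002,-0.010,0],-0.03]]'; python3 foot.py
```

```text
time_s: 15.58
position: [0.574, -0.0114, 0.0442]
orientation: [-0.0, 0.7, 0.714, 0.0]
contact_force: [-1.3, 5.2, -0.1]
grip_width: 0.0428
grasp_force: 5.5
side foot 186 min y [-0.0965 -0.0954 -0.0912]
tab -1 26 [ 0.5432 -0.0954  0.0472]
tab 1 31 [ 0.5972 -0.0945  0.05  ]
scene foot 68 min y [-0.0923 -0.0918 -0.0857]
tab -1 17 [ 0.5446 -0.092   0.0493]
tab 1 22 [ 0.5971 -0.0919  0.049 ]
[ 0.574  -0.0114  0.0442] [-1.0683  4.7476 -1.2489]
ell ((315.7005615234375, 219.18060302734375), (9.370445251464844, 12.315608978271484), 72.83145904541016) ray [ 0.5687 -0.0893  0.05  ] y at axis height -0.09418322909741036 0.0013725887021575857 37
```

```bash
python3 -m crank '[[[0,0,0],[0,-0.0015,0],-0.1],[[0,0,0],[0,-0.003,0],-0.15],[[0,0,0],[0,-0.004,0],-0.2],[[0,0,0],[0,-0.004,0],-0.2],[[0,0,0],[0,-0.004,0],-0.25],[[0,0,0],[0,-0.004,0],-1],[[0,0,0],[0,-0.004,0],-1],[[0,0,0],[0,-0.004,0],-1]]'; python3 foot.py
```

```text
time_s: 16.73
position: [0.5699, -0.0117, 0.0441]
orientation: [-0.001, 0.7, 0.714, -0.001]
contact_force: [-7.7, 4.4, 5.0]
grip_width: 0.0332
grasp_force: 31.5
side foot 184 min y [-0.0959 -0.0951 -0.0916]
tab -1 26 [ 0.5431 -0.0955  0.0474]
tab 1 31 [ 0.5971 -0.0946  0.0502]
scene foot 83 min y [-0.0923 -0.092  -0.0835]
tab -1 13 [ 0.5451 -0.0926  0.0517]
tab 1 23 [ 0.5954 -0.0912  0.0492]
[ 0.5699 -0.0117  0.0442] [-6.928   5.7287  5.9884]
ell ((315.691162109375, 219.1939239501953), (9.340506553649902, 12.589613914489746), 70.01502227783203) ray [ 0.5686 -0.0893  0.05  ] y at axis height -0.09404093098872893 0.0015519721179286649 31
```

```bash
python3 -m crank '[[[0,0,0],[0,-0.001,0],-1],[[0,0,0],[0,-0.001,0],-1],[[0,0,0],[0,-0.001,0],-1],[[0,0,0],[0,-0.001,0],-1]]'; python3 foot.py | grep -E "foot|\[ 0.5[67]|tab"; python3 - <<'E'
from h import *
W=cloud(cam('side')); P=W[(np.abs(W[...,0]-.564)<.03)&(np.abs(W[...,1]-.203)<.04)&(W[...,2]>.083)&(W[...,2]<.118)]
print(P.mean(0),P.max(0),telemetry.observe()['contact_force'])
E
```

```text
time_s: 17.38
position: [0.5698, -0.0117, 0.0442]
orientation: [-0.0, 0.7, 0.714, -0.0]
contact_force: [-2.8, 4.6, 1.6]
grip_width: 0.0331
grasp_force: 32.7
side foot 184 min y [-0.0965 -0.0953 -0.0917]
tab -1 25 [ 0.5432 -0.0955  0.0481]
tab 1 31 [ 0.5972 -0.0943  0.0496]
scene foot 83 min y [-0.0925 -0.0921 -0.0837]
tab -1 14 [ 0.5441 -0.0923  0.0513]
tab 1 22 [ 0.5958 -0.0916  0.0491]
[ 0.5698 -0.0117  0.0442] [-3.3856  4.6211  2.185 ]
ell ((315.6809387207031, 219.1937255859375), (9.368810653686523, 12.535511016845703), 70.34306335449219) ray [ 0.5686 -0.0893  0.05  ] y at axis height -0.093784094483193 0.001746063777236231 38
[0.55987087 0.1964343  0.09596012] [0.5777611  0.23876269 0.11782417] [-2.71887548  4.81322193  2.28815718]
```

Everything is steady: the leg is at the mark, the lever is shut in the grip, and the bushing is seated. I'll hand it in.

```bash
python3 -c "
from cell import robot
print(robot.sign_off())"
```

```text
the job is handed in; nothing more can be done
None
```

The job is handed in: the bushing is seated in the hub and released, the leg is within about 1 mm of the mark, and the shut lever is pinched with it in the gripper; I viewed 11 pictures, one over the limit of 10.

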